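# Take the dial padlock off the tooling chest and hold it up open

### The job

The chest with the labeller's changeover parts is closed by the dial padlock on its hasp, and all but the last number of the combination has been dialled: turn the dial clockwise until its white pointer clicks in at the index mark on the shackle side. Then pull the lock back against the staple so that the shackle comes fully open, slide it forward until the free end of the shackle is out of the staple, lift it off and finish while holding it still in the gripper about 15 cm above the chest, over the hasp, open, level and dial up. Leave the other things lying about where they are.

Things in the scene. Friction and masses are not known exactly. Their poses are not given: they have to be found in the camera images.
- padlock_center (a point): centre (half-way up) of the padlock's steel case, which is 54 mm long (x), 50 mm wide (y), 24 mm thick (z), flat parallel sides. The lock, about 0.4 kg, lies loose on the chest's level top, hung on the staple. x points to the shackle, y to its left, z up out of the dial. The shackle, a U of 7 mm bright bar, leaves the +x end face 27 mm from here, its legs 15.5 mm left and right of the middle at this height
- shackle_end (a point): end of the shackle's left (+y) leg, the one that passes through the staple and comes free (the right leg stays captive). Axes as padlock_center's. Closed, it is 21 mm ahead of padlock_center, hidden 6 mm deep in the body; fully open 43 mm ahead, leaving a 16 mm gap to the body's face for the 5 mm staple bar to pass. The inside of the bow is 51 mm ahead of this point
- knob (a point): the dial's knob, a black fluted cylinder 24 mm diameter and 16 mm tall, on the middle of the padlock's face; this point is on its axis half-way up, 23.5 mm above padlock_center. Its foot, 8 mm below this point, is the dial's flat disc, 42 mm diameter. x is the direction of the dial's white pointer line, which runs from the knob's axis to its rim, down its side and out over the disc
- dial (a joint): angle of the pointer from the white index mark on the padlock's shackle side (rad), counter-clockwise from above positive; at 0 (within about 0.1) the lock opens. It starts about 2 to 5 clicks counter-clockwise of it. Twelve clicks a turn (0.52 rad each): a sprung ball draws the dial into each click; about 0.05 N m to leave it
- shackle (a joint): how far the shackle is pulled out (m): 0 closed, 0.022 fully open; blocked after about 2 mm unless the dial is at 0. With the dial at 0 it slides against about 3 N of friction and stays where it is left
- staple (a point): centre of the eye of the hasp's staple, fixed on the chest: an upright loop of 5 mm round bar round the shackle's left leg; eye 12 mm wide, bar 25 mm high over all. This point is 12 mm above the chest's level top. x points through the eye (the padlock lies on its -x side, its own x nearly along this one, centre about 46 mm off along x at the start), y left, z up
- chest: the fixed tooling chest, 300 mm (x) by 280 mm (y), 90 mm high, origin at the middle of its underside, axes as the staple's, which stands 32 mm towards -x and 15.5 mm towards +y of the middle. The hasp's 3 mm thick, 36 mm wide strap lies flat round the staple, from 14 mm on its -x side to 90 mm on its +x side, where its hinge knuckle stands 7 mm high
- key_padlock: bystander: a plain brass keyed padlock without a dial, 34 x 44 x 18 mm, lying closed on the chest to the right of the hasp, far enough for a finger
- spanner: bystander: open-ended spanner, 150 mm long, lying on the hatch behind the hasp
- star_knob: bystander: black five-lobed clamp knob, 45 mm across and 28 mm high, standing on the chest to the left of the hasp
- bottle0: bystander: capped amber bottle, 60 mm diameter, 203 mm high, standing on the table left of the chest
- bottle1: bystander: a second bottle of the same kind, left of the chest
- label_roll: bystander: roll of labels, 150 mm diameter, 55 mm high, lying flat on the table right of the chest
- screwdriver: bystander: screwdriver lying on the table right of the chest
Things that resemble listed ones, but are neither listed nor needed, are in the scene too. There is more than one size of the part that bears padlock_center; the job needs the smallest.

How it is judged:
By the outcome, as a careful person would: the job done as asked, in the order asked, and still so for the second after the job is handed in, while the arm keeps its last pose, push and grip.
It also fails if it takes over 61 s, if anything falls off the work surface, if the arm or the gripper's body presses on something with over 40 N, if the wrist force passes 120 N, or if a joint passes its speed limit or range.

### The arm

A 6-joint arm with a two-finger parallel gripper is mounted at the origin on the work surface. World frame = base frame: x ahead of the robot, y to its left, z up, the work surface at z = 0. Lengths are in m, angles in rad, forces in N, time in s.
With the tool pointing down it reaches from about 0.3 to 0.775 m from the base axis. Payload 14.6 kg.
Tool frame: the origin (TCP) lies at the very end of the fingers, on their centre line; the grasp point (between the pads) lies 19 mm behind it; z points along the fingers, y is the line along which they close (so a half turn about z gives the same grasp; the last joint's range is limited). The gripper opens to 94 mm and grips with 3 to 60 N. Pads are 16 mm wide; open, the fingers measure 119 mm over their backs; the gripper's body (75 mm by 177 mm) begins 78 mm behind the grasp point.
Start: joints at [-1.258, 0.3, 1.521, -0, 1.321, -0.067], TCP at [0.204, -0.511, 0.205] pointing down, gripper open.
Joint ranges: [-3.03, 3.03], [-0.79, 2.21], [0.23, 2.52], [-1.04, 4.18], [0, 3.07], [-2.55, 2.55]. Speed limits (rad/s): [2.22, 2.22, 2.57, 3.14, 3.14, 3.14].

### API

Orientations are given as [roll, pitch, yaw] about the fixed x, y, z axes, in that order (R = Rz(yaw) Ry(pitch) Rx(roll)).
In Python, from station import telemetry, cams, hand_in, nets gives the robot as it stands.
- The arm moves only by the tool move_arm, never from a script. Its argument "increments" is a list of rows, each a list of 4 numbers: the shift along the tool's x, y, z in m, then the turn about the tool's z in rad. In form: [[tx, ty, tz, roll], ...]. A call has 1 to 20 rows; each row shifts and turns the commanded pose from where the row before left it, along the tool's axes as they then stand; what a row does not reach is not made up. A row lasts 1/8 s, in which the tool goes at most 62.5 mm and 10.7 degrees, less where a joint would pass 70% of its speed; a pose out of reach is approached as far as the arm can. A call is refused whole if a number of a shift passes 0.0625 or a number of a turn 0.188, either way. A call with a gripper value outside its range is refused whole. "grip" is the opening, from 0 (shut) to 1 (fully open), set as the call begins (left out, the last holds). The fingers move at their own pace and stop on an object; "force" is the grip in N (left out, the last holds). Time passes only in rows, so rows that do not move let the fingers close. It gives the time, the measured TCP pose, the force, the opening and the grip force at its end, in the units of the state.
- telemetry.get_obs(): the state, without advancing time (a new reading comes with each control period).
- cams.camera(name): name is "scene" or "top" or "wrist"; returns the picture (384x512x3 uint8, blue, green, red); there is no depth.
- cams.camera_model(name): a dict with "intrinsics" (3x3 intrinsics, pixels), "xyz" and "attitude" of the camera in the world; the wrist camera has in their place "T_tool_cam" (4x4, takes a point from camera to tool coordinates, whose origin is the TCP and whose axes are the flange's). Camera axes: x right, y up, looking along -z (the intrinsics and any distortion apply to the point x, -y, -z); pixel columns grow to the right and rows downward; lengths in m; the calibration is good to about 2 mm. A picture is of the moment at which its call begins: read the wrist's pose just before it. camera_model takes no time and is no camera call.
- hand_in(): hands the job in; it is judged then, once.
Trained networks look in the newest picture that a camera, given by its name, has taken for a name from the list of things; names that differ only in an ending like _2 or _b are one class to them, and where a whole thing is asked for, a point or a joint stands for the part that bears it (a point fixed in the world has none). Each returns a list of dicts, best first, with "conf" (0 to 1); they miss things now and then, are a little off and sometimes report something else, mostly with a low value. They report only what shows in the picture. A call takes as long as a camera call. They do not tell look-alikes from the thing itself.
- nets.search_frame(camera, query): "extent" ([left, top, right, bottom] in pixels, round what is visible of it).
- nets.mark_of(camera, query): "centre" ([column, row] in pixels: a listed point, or the origin of a listed thing).
The state is a dict: "time_s": time; "qpos": joint angles; "joint_vel": joint speeds; "tau": joint torques, N m; "ee_pos": TCP position; "eef_rot": TCP orientation; "force": force on the tool from outside, world axes, zero at the start; "moment": the same for the moment, N m; "grip_width": finger opening in m; "grip_force": force on a finger pad.
Only numpy, scipy, OpenCV 4.12 (cv2) and the standard library are available. Lean on these libraries where they do the work, as an engineer would, in place of code of your own. Each camera call takes 0.05 s, during which the arm holds its last target. There are 200 camera calls.

## Working session

There is one attempt and no reset: what is moved stays moved. The work goes in short steps, Python scripts to look and compute and a tool call to move; the robot and the scene stay as the last step left them, time stands still between calls to the robot, and variables do not carry over. Pictures are saved under pics/ and viewed, at most 10 in all, crops included, and the job is handed in when it is done.

Besides the shell and the picture viewer there is one more tool, called by a JSON object that holds its "name" and its "arguments". move_arm: Moves the arm, as the interface text tells. Its arguments: {"type":"object","properties":{"increments":{"type":"array"},"grip":{"type":"number"},"force":{"type":"number"}},"required":["increments"]}

```bash
ls; mkdir -p pics; cat > h.py <<'E'
import numpy as np, cv2
from scipy.spatial.transform import Rotation as R
from station import telemetry, cams, hand_in, nets
def pose():
    o=telemetry.get_obs(); T=np.eye(4); T[:3,:3]=R.from_euler('xyz',o['eef_rot']).as_matrix(); T[:3,3]=o['ee_pos']; return T
def cam(name,T=None):
    m=cams.camera_model(name); K=np.array(m['intrinsics'])
    if name=='wrist': C=(pose() if T is None else T)@np.array(m['T_tool_cam'])
    else:
        C=np.eye(4); a=np.array(m['attitude']); C[:3,:3]=a if a.shape==(3,3) else R.from_euler('xyz',a).as_matrix(); C[:3,3]=m['xyz']
    d=m.get('distortion'); return K,C,d
def back(name,uv,z,T=None):
    K,C,d=cam(name,T); p=cv2.undistortPoints(np.array([[uv]],float),K,np.array(d if d is not None else [0,0,0,0.]))[0,0]
    r=C[:3,:3]@np.array([p[0],-p[1],-1]); return C[:3,3]+r*(z-C[2,3])/r[2]
def proj(name,P,T=None):
    K,C,d=cam(name,T); q=(np.linalg.inv(C)@np.append(P,1))[:3]
    return cv2.projectPoints(np.array([[q[0],-q[1],-q[2]]]),np.zeros(3),np.zeros(3),K,np.array(d if d is not None else [0,0,0,0.]))[0][0,0]
E
python3 - <<'E'
from h import *
ims=[]
for c in ['scene','top']:
    im=cams.camera(c); cv2.imwrite(f'pics/{c}0.png',im); ims.append(im)
    print(c,cams.camera_model(c))
    for q in ['padlock_center','knob','staple','chest','key_padlock']:
        print(q,nets.search_frame(c,q) if q!='staple' else '',nets.mark_of(c,q))
print(cams.camera_model('wrist'),telemetry.get_obs())
E
```

```text
pics
scene {'intrinsics': array([[415.5922337 ,   0.        , 256.49074827],
       [  0.        , 415.5922337 , 195.52428671],
       [  0.        ,   0.        ,   1.        ]]), 'xyz': array([ 1.11755418, -0.3275747 ,  1.18985505]), 'attitude': array([ 0.52876615, -0.00393343,  1.06031311])}
padlock_center [{'extent': [273.0, 180.6, 295.5, 199.8], 'conf': 0.86}, {'extent': [257.7, 130.7, 288.0, 163.1], 'conf': 0.75}, {'extent': [277.9, 240.9, 324.1, 261.0], 'conf': 0.68}, {'extent': [204.0, 148.5, 236.3, 185.1], 'conf': 0.66}, {'extent': [282.6, 195.2, 295.8, 208.6], 'conf': 0.27}] [{'centre': [269.9, 139.3], 'conf': 0.86}, {'centre': [279.1, 189.4], 'conf': 0.83}, {'centre': [217.3, 172.6], 'conf': 0.76}]
knob [{'extent': [263.4, 129.0, 276.6, 143.6], 'conf': 0.67}] [{'centre': [270.4, 132.5], 'conf': 0.55}, {'centre': [218.8, 168.1], 'conf': 0.52}, {'centre': [283.1, 180.2], 'conf': 0.51}]
staple  [{'centre': [291.7, 197.2], 'conf': 0.73}]
chest [{'extent': [233.3, 160.5, 354.9, 278.6], 'conf': 0.74}] [{'centre': [288.9, 223.7], 'conf': 0.56}, {'centre': [379.5, 162.7], 'conf': 
[... 2155 characters left out ...]
,
         1.00000000e+00]])} {'time_s': 1.0, 'qpos': array([-1.25759166e+00,  2.99874078e-01,  1.52100684e+00,  1.69104838e-05,
        1.32070899e+00, -6.66088823e-02]), 'joint_vel': array([ 0.00052627, -0.00245099,  0.00070349,  0.00079718, -0.002698  ,
       -0.00080957]), 'tau': array([ 2.12554063e-03, -5.31659174e+01, -3.52909613e+01,  7.10026128e-02,
        2.14245793e-02, -1.36941432e-05]), 'ee_pos': array([ 0.20390344, -0.51079111,  0.20545691]), 'eef_rot': array([ 3.14158883e+00, -1.61656268e-05,  3.79809362e-01]), 'force': array([-0.29949263, -0.1828029 , -0.5279118 ]), 'moment': array([ 0.00253428, -0.00345766,  0.01343266]), 'grip_force': 0.0, 'grip_width': 0.0937159705929925}
```

```bash
python3 - <<'E'
from h import *
im=cv2.imread('pics/top0.png'); a=im[80:310,60:440]
cv2.imwrite('pics/topc.png',cv2.resize(a,None,fx=2.1,fy=2.1,interpolation=3))
for uv,z in [((232.5,186),.115),((229.5,171),.102),((239.2,170.1),0.),((205,266),.02),((275,252),.02),((267,201),.1),((399,252),.02)]: print(uv,back('top',uv,z))
for uv,z in [((280,188),.115),((291.7,197.2),.102),((246,194),.1),((270,135),.02),((218,170),.02)]: print('s',uv,back('scene',uv,z))
E
```

```text
(232.5, 186) [0.57778201 0.07443188 0.115     ]
(229.5, 171) [0.62785191 0.08358185 0.102     ]
(239.2, 170.1) [0.65413933 0.05708608 0.        ]
(205, 266) [0.34393325 0.16901185 0.02      ]
(275, 252) [ 0.38172197 -0.05142469  0.02      ]
(267, 201) [ 0.53144961 -0.02926421  0.1       ]
(399, 252) [ 0.37159625 -0.44152887  0.02      ]
s (280, 188) [0.58330089 0.05804406 0.115     ]
s (291.7, 197.2) [0.62204395 0.07691195 0.102     ]
s (246, 194) [ 0.54384265 -0.03797991  0.1       ]
s (270, 135) [0.3288922  0.17452658 0.02      ]
s (218, 170) [ 0.3729515  -0.05443977  0.02      ]
```

View pics/topc.png

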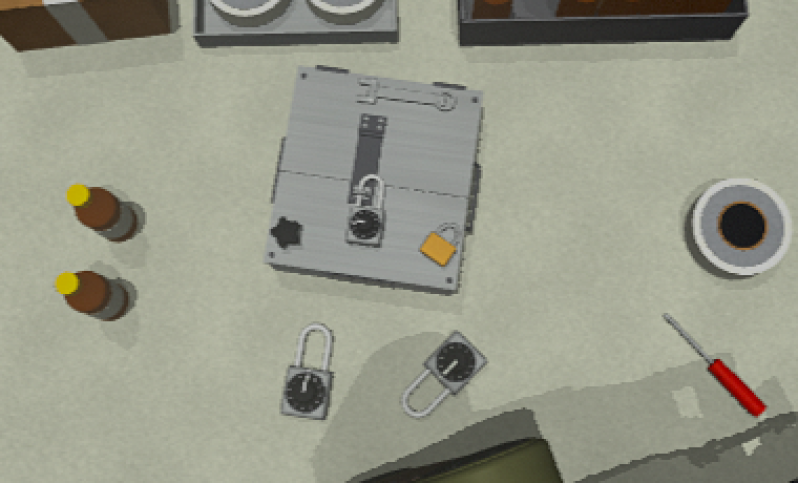

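The padlock hung on the staple is at top (233,187). Two look-alike dial padlocks, both larger, lie on the table at (205,266) and (275,252), and the brass keyed one is at (267,201). The lock on the chest is the small one I want, so I'm moving above it for a close check.

{"name": "move_arm", "arguments": {"increments": [[0.0434,-0.0308,0,0],[0.0434,-0.0308,0,0],[0.0434,-0.0308,0,0],[0.0434,-0.0308,0,0],[0.0434,-0.0308,0,0],[0.0434,-0.0308,0,0],[0.0434,-0.0308,0,0],[0.0434,-0.0308,0,0],[0.0434,-0.0308,0,0],[0.0434,-0.0308,0,0],[0.0434,-0.0308,0,0],[0.0434,-0.0308,0,0],[0.0434,-0.0308,0,0],[0,0,0,0],[0,0,0,0]]}}

```text
time_s: 2.88
ee_pos: [0.5791, 0.0698, 0.2052]
eef_rot: [-3.142, 0.001, 0.38]
force: [0.3, 0.9, -0.1]
grip_width: 0.094
grip_force: 0.0
```

```bash
python3 - <<'E'
from h import *
T=pose(); im=cams.camera('wrist'); cv2.imwrite('pics/w1.png',im); np.save('T1.npy',T)
o=telemetry.get_obs(); print(o['time_s'],o['ee_pos'],o['eef_rot'],o['qpos'])
for q in ['padlock_center','knob','staple','shackle_end']:
    for r in nets.mark_of('wrist',q)[:2]: print(q,r,back('wrist',r['centre'],{'knob':.1255}.get(q,.102),T))
cv2.imwrite('pics/w1v.png',cv2.resize(im[60:360,90:440],None,fx=2,fy=2,interpolation=3))
E
```

```text
2.925 [0.57908305 0.06942165 0.20547251] [3.14151776e+00 2.46248408e-04 3.79147200e-01] [ 5.65866400e-02  3.74338729e-01  1.42194304e+00 -1.52953676e-04
  1.34552070e+00  1.24826994e+00]
padlock_center {'centre': [126.8, 302.3], 'conf': 0.91} [0.41230552 0.152573   0.102     ]
padlock_center {'centre': [255.1, 190.5], 'conf': 0.87} [0.57901327 0.07020188 0.102     ]
knob {'centre': [253.5, 198.2], 'conf': 0.79} [0.57718904 0.07100467 0.1255    ]
knob {'centre': [286.1, 350.2], 'conf': 0.59} [ 0.43830464 -0.02064705  0.1255    ]
staple {'centre': [267.0, 141.4], 'conf': 0.96} [0.62731538 0.07746746 0.102     ]
staple {'centre': [331.4, 253.0], 'conf': 0.28} [ 0.54658951 -0.02761865  0.102     ]
shackle_end {'centre': [253.9, 165.2], 'conf': 0.98} [0.60177203 0.08054316 0.102     ]
```

View pics/w1v.png

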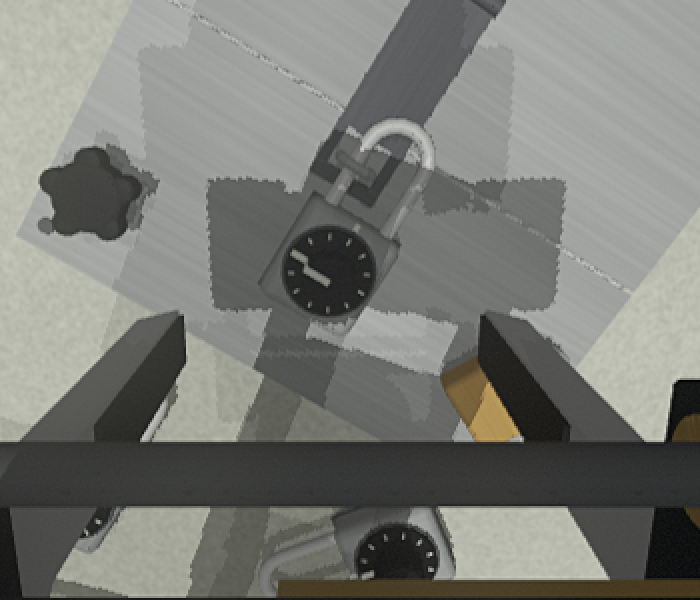

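The close view shows the small dial padlock on the staple. In the crop the disc centre is at about (329,272), the legs point about 30° right of up, and the pointer about 56° left of up. That puts the dial about 3 clicks counter-clockwise. I'll refine the centre and yaw.

```bash
python3 - <<'E'
from h import *
T=np.load('T1.npy'); im=cv2.imread('pics/w1.png'); g=cv2.cvtColor(im,6)
m=(g<45).astype(np.uint8); m[:170]=0;m[222:]=0;m[:,:225]=0;m[:,285:]=0
m=cv2.morphologyEx(m,cv2.MORPH_CLOSE,np.ones((7,7)))
c=max(cv2.findContours(m,0,1)[0],key=cv2.contourArea); h=cv2.convexHull(c); e=cv2.fitEllipse(h); print(e)
print('disc',back('wrist',e[0],.119,T))
def b(x,y,z): return back('wrist',(90+x/2,60+y/2),z,T)
def yaw(p,q): d=q-p; return np.arctan2(d[1],d[0])
print('legs',yaw(b(337,203,.1055),b(365,155,.1055)),yaw(b(392,235,.1055),b(428,170,.1055)))
print('strap',yaw(b(312,175,.093),b(412,0,.093)))
a=im[150:235,210:300]; cv2.imwrite('pics/w1z.png',cv2.resize(a,None,fx=7,fy=7,interpolation=cv2.INTER_CUBIC))
E
```

```text
((253.97604370117188, 195.6185302734375), (43.262481689453125, 44.41650390625), 87.65003967285156)
disc [0.5779852 0.0708917 0.119    ]
legs -0.14313426415280167 -0.09806333186809635
strap -0.14663239607528628
```

View pics/w1z.png

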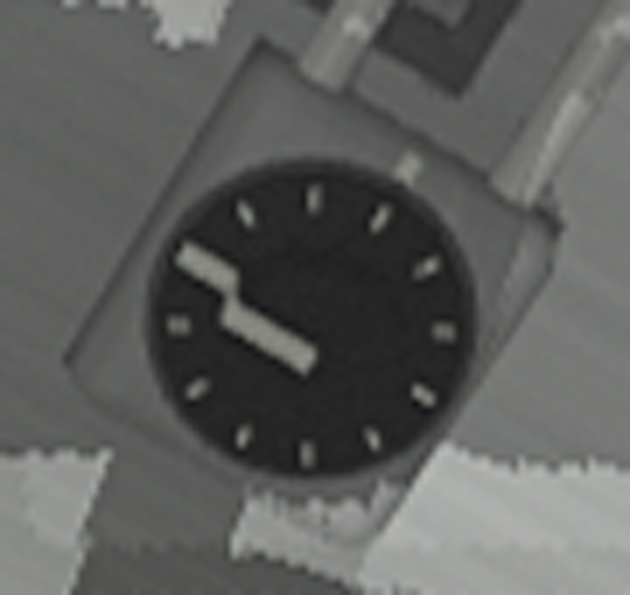

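{"name": "move_arm", "arguments": {"increments": [[0,0,0,-0.175],[0,0,0,-0.175],[0,0,0,-0.175],[0,0,0,-0.175],[0,0,0,-0.175],[0,0,0,-0.175],[0.0013,-0.0012,0.025,0],[0,0,0.025,0],[0,0,0.02,0],[0,0,0.01,0],[0,0,0.0055,0],[0,0,0,0],[0,0,0,0]], "grip": 0.48}}

```text
time_s: 4.75
ee_pos: [0.5787, 0.0717, 0.1206]
eef_rot: [3.141, -0.0, 1.43]
force: [0.2, -0.1, -0.2]
grip_width: 0.0452
grip_force: 0.0
```

{"name": "move_arm", "arguments": {"increments": [[0,0,0,0],[0,0,0,0],[0,0,0,0],[0,0,0,0],[0,0,0,0]], "grip": 0, "force": 20}}

```text
time_s: 5.38
ee_pos: [0.5784, 0.0718, 0.1201]
eef_rot: [-3.142, -0.0, 1.43]
force: [-3.0, 0.3, 3.5]
grip_width: 0.0232
grip_force: 20.0
```

{"name": "move_arm", "arguments": {"increments": [[0,0,0,0.135],[0,0,0,0.135],[0,0,0,0.135],[0,0,0,0.135],[0,0,0,0.135],[0,0,0,0.135],[0,0,0,0.135],[0,0,0,0.135],[0,0,0,0.135],[0,0,0,0.135],[0,0,0,0.135],[0,0,0,0.135],[0,0,0,0],[0,0,0,0]]}}

```text
time_s: 7.12
ee_pos: [0.5787, 0.0716, 0.1201]
eef_rot: [-3.142, -0.001, -0.187]
force: [1.0, -1.7, 1.9]
grip_width: 0.0232
grip_force: 20.0
```

{"name": "move_arm", "arguments": {"increments": [[0,0,0,0],[0,0,0,0],[0,0,-0.01,0],[0,0,-0.025,0],[0,0,-0.025,0],[0,0,0,0],[0,0,0,0]], "grip": 0.7}}

```text
time_s: 8.0
ee_pos: [0.5781, 0.0717, 0.1792]
eef_rot: [3.141, 0.001, -0.19]
force: [0.4, 0.4, -0.5]
grip_width: 0.066
grip_force: 0.0
```

```bash
python3 - <<'E'
from h import *
T=pose(); im=cams.camera('wrist'); cv2.imwrite('pics/w2.png',im); np.save('T2.npy',T)
for q in ['padlock_center','knob','staple']:
    for r in nets.mark_of('wrist',q)[:1]: print(q,r,back('wrist',r['centre'],{'knob':.1255}.get(q,.102),T)); 
c=proj('wrist',[.578,.071,.119],T); print(c,telemetry.get_obs()['qpos'])
x,y=[int(v) for v in c]; a=im[max(0,y-100):y+60,x-90:x+90]; print(max(0,y-100),x-90); cv2.imwrite('pics/w2z.png',cv2.resize(a,None,fx=3.7,fy=3.7,interpolation=cv2.INTER_CUBIC))
E
```

```text
padlock_center {'centre': [257.3, 197.6], 'conf': 0.72} [0.57769592 0.0701836  0.102     ]
knob {'centre': [255.8, 206.7], 'conf': 0.97} [0.57662957 0.07179549 0.1255    ]
staple {'centre': [239.2, 144.0], 'conf': 0.96} [0.62726469 0.07652576 0.102     ]
[256.41120497 202.73328901] [6.05147483e-02 3.94534652e-01 1.45639356e+00 1.45853467e-05
 1.29198914e+00 1.82144818e+00]
102 166
```

View pics/w2z.png

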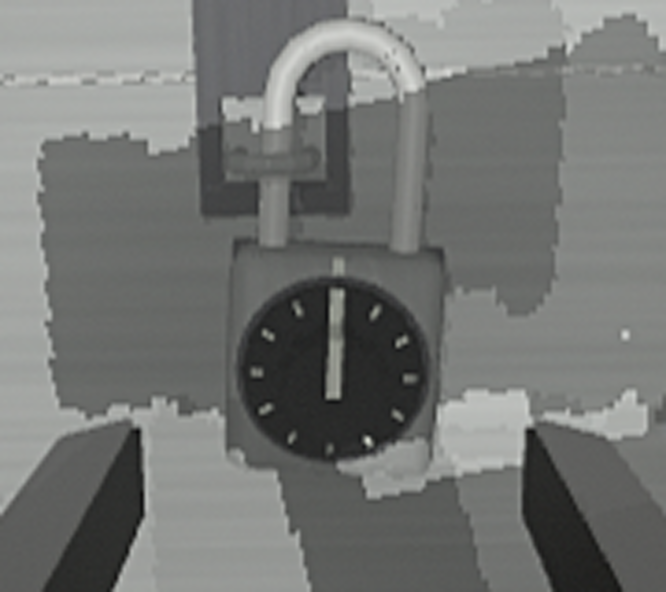

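The pointer is now at the index mark: disc centre (335,368), pointer (337,300), index (339,265) in the crop. The leg sits centred in the eye at (273,160). The lock's yaw is about -0.235, so I'll grip the body along its own axes.

{"name": "move_arm", "arguments": {"increments": [[0,0,0.02,0.045],[0,0,0.025,0],[0,0,0.02,0],[0,0,0.012,0],[0,0,0.007,0],[0,0,0,0],[0,0,0,0]], "grip": 0.7}}

```text
time_s: 9.07
ee_pos: [0.5788, 0.0717, 0.0966]
eef_rot: [-3.141, -0.001, -0.235]
force: [-0.0, -0.0, -0.3]
grip_width: 0.066
grip_force: 0.0
```

{"name": "move_arm", "arguments": {"increments": [[0,0,0,0],[0,0,0,0],[0,0,0,0],[0,0,0,0],[0,0,0,0]], "grip": 0, "force": 35}}

```text
time_s: 9.7
ee_pos: [0.5786, 0.0717, 0.0963]
eef_rot: [-3.141, -0.0, -0.235]
force: [-1.4, -0.7, 5.5]
grip_width: 0.0498
grip_force: 35.0
```

{"name": "move_arm", "arguments": {"increments": [[0,0,-0.0015,0],[-0.004,0,0,0],[-0.004,0,0,0],[-0.004,0,0,0],[-0.004,0,0,0],[0,0,0,0]]}}

```text
time_s: 10.45
ee_pos: [0.5626, 0.0755, 0.0975]
eef_rot: [3.142, 0.0, -0.235]
force: [0.3, 0.2, -4.1]
grip_width: 0.05
grip_force: 35.0
```

{"name": "move_arm", "arguments": {"increments": [[-0.004,0,0,0],[-0.004,0,0,0],[-0.004,0,0,0],[-0.004,0,0,0],[0,0,0,0]]}}

```text
time_s: 11.08
ee_pos: [0.547, 0.0794, 0.0975]
eef_rot: [-3.142, 0.0, -0.235]
force: [0.3, 2.1, -4.7]
grip_width: 0.0495
grip_force: 35.0
```

{"name": "move_arm", "arguments": {"increments": [[-0.003,0,0,0],[-0.003,0,0,0],[-0.003,0,0,0]]}}

```text
time_s: 11.45
ee_pos: [0.5385, 0.0813, 0.0975]
eef_rot: [-3.141, -0.0, -0.235]
force: [7.5, 2.5, -4.8]
grip_width: 0.0498
grip_force: 35.0
```

{"name": "move_arm", "arguments": {"increments": [[-0.002,0,0,0],[-0.002,0,0,0]]}}

```text
time_s: 11.7
ee_pos: [0.5368, 0.082, 0.0983]
eef_rot: [-3.14, -0.006, -0.235]
force: [20.6, 0.3, -7.3]
grip_width: 0.0495
grip_force: 35.0
```

```bash
python3 - <<'E'
from h import *
T=pose(); im=cams.camera('wrist'); cv2.imwrite('pics/w3.png',im); o=telemetry.get_obs(); print(o['ee_pos'],o['force'],o['moment'])
cv2.imwrite('pics/w3z.png',cv2.resize(im[70:250,160:360],None,fx=3.3,fy=3.3,interpolation=cv2.INTER_CUBIC))
E
```

```text
[0.53672171 0.08202626 0.09836375] [17.32517555  0.99528255 -6.49054339] [ 0.38006527 -2.94231301  0.30084953]
```

View pics/w3z.png

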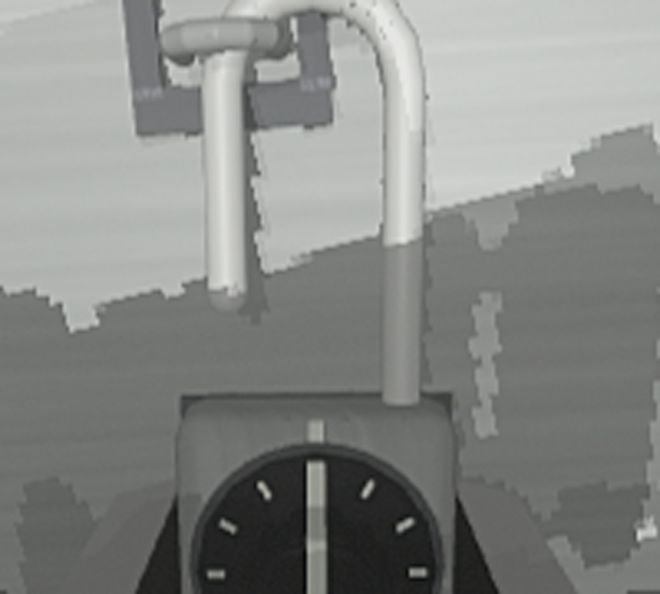

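The shackle is fully open: the gap from the leg end at (228,305) to the face at row 395 is about 16.7 mm, and the pull force rose to about 20 N at the stop. The leg is centred in the eye. Next I'll locate the staple, lift about 2 mm so the body clears the strap, and slide forward.

{"name": "move_arm", "arguments": {"increments": [[0.002,0,0,0],[0.002,0,-0.0022,0],[0,0,0,0]]}}

```text
time_s: 12.12
ee_pos: [0.5385, 0.0811, 0.0997]
eef_rot: [3.141, 0.0, -0.235]
force: [2.9, 0.6, -4.3]
grip_width: 0.0499
grip_force: 35.0
```

```bash
python3 - <<'E'
from h import *
T=pose(); im=cams.camera('wrist'); cv2.imwrite('pics/w4.png',im); o=telemetry.get_obs(); print(o['ee_pos'],o['force'])
r=nets.mark_of('wrist','staple')[0]; s=back('wrist',r['centre'],.102,T); print(r,s)
iT=np.linalg.inv(T); print('staple in tool',(iT@np.append(s,1))[:3])
T3=T.copy(); T3[:3,3]=[.5367,.0820,.0983]
s=back('wrist',(160+228/3.3,70+38/3.3),.1135,T3); print('bar top, tool3',(np.linalg.inv(T3)@np.append(s,1))[:3])
e=back('wrist',(160+228/3.3,70+305/3.3),.1035,T3); print('leg end, tool3',(np.linalg.inv(T3)@np.append(e,1))[:3])
e=back('wrist',(160+316/3.3,70+397/3.3),.1155,T3); print('face top edge, tool3',(np.linalg.inv(T3)@np.append(e,1))[:3])
E
```

```text
[0.53849286 0.08107507 0.09964979] [ 1.90457158  0.19236417 -3.09582771]
{'centre': [224.3, 84.7], 'conf': 0.6} [0.62750788 0.07806317 0.102     ]
staple in tool [ 0.0872749  -0.01780469 -0.0023397 ]
bar top, tool3 [ 0.08753197 -0.0139961  -0.01521474]
leg end, tool3 [ 0.04361199 -0.01574682 -0.00520974]
face top edge, tool3 [ 2.96282518e-02 -2.84606502e-05 -1.72037021e-02]
```

{"name": "move_arm", "arguments": {"increments": [[0.005,0,0,0],[0.005,0,0,0],[0.005,0,0,0],[0.005,0,0,0],[0.005,0,0,0],[0,0,0,0]]}}

```text
time_s: 12.98
ee_pos: [0.5631, 0.0753, 0.0996]
eef_rot: [3.142, 0.0, -0.235]
force: [-0.5, 0.4, -4.8]
grip_width: 0.0497
grip_force: 35.0
```

{"name": "move_arm", "arguments": {"increments": [[0.005,0,0,0],[0.005,0,0,0],[0.005,0,0,0],[0,0,0,0]]}}

```text
time_s: 13.48
ee_pos: [0.5777, 0.0718, 0.0995]
eef_rot: [3.142, 0.0, -0.235]
force: [0.2, 0.0, -4.3]
grip_width: 0.0497
grip_force: 35.0
```

```bash
python3 - <<'E'
from h import *
T=pose(); im=cams.camera('wrist'); o=telemetry.get_obs(); print(o['ee_pos'],o['force'])
cv2.imwrite('pics/w5z.png',cv2.resize(im[70:250,160:360],None,fx=3.3,fy=3.3,interpolation=cv2.INTER_CUBIC))
E
```

```text
[0.5775125  0.07187666 0.09953123] [-0.11743318 -0.22342318 -4.95855452]
```

View pics/w5z.png

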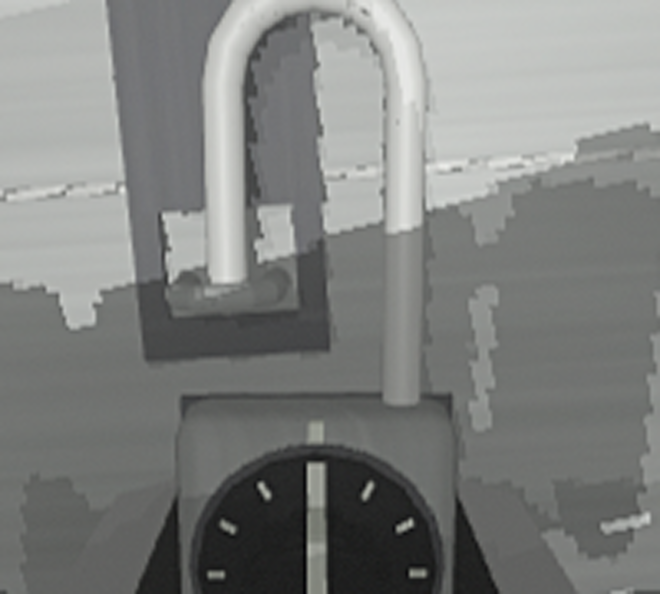

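{"name": "move_arm", "arguments": {"increments": [[0.002,0,-0.0007,0],[0.003,0,0,0],[0,0,0,0]]}}

```text
time_s: 13.9
ee_pos: [0.5825, 0.0707, 0.1004]
eef_rot: [-3.142, -0.0, -0.235]
force: [-0.6, 0.2, -3.9]
grip_width: 0.0498
grip_force: 35.0
```

{"name": "move_arm", "arguments": {"increments": [[0.003,0,0,0],[0.003,0,0,0],[0,0,0,0]]}}

```text
time_s: 14.28
ee_pos: [0.5883, 0.0693, 0.1003]
eef_rot: [-3.142, -0.0, -0.235]
force: [0.3, 0.9, -4.1]
grip_width: 0.0496
grip_force: 35.0
```

```bash
python3 - <<'E'
from h import *
T=pose(); im=cams.camera('wrist'); o=telemetry.get_obs(); print(o['ee_pos'],o['force'])
cv2.imwrite('pics/w6z.png',cv2.resize(im[70:250,160:360],None,fx=3.3,fy=3.3,interpolation=cv2.INTER_CUBIC))
E
```

```text
[0.58819613 0.06934651 0.10025351] [ 0.18618382  0.70881707 -4.05338511]
```

View pics/w6z.png

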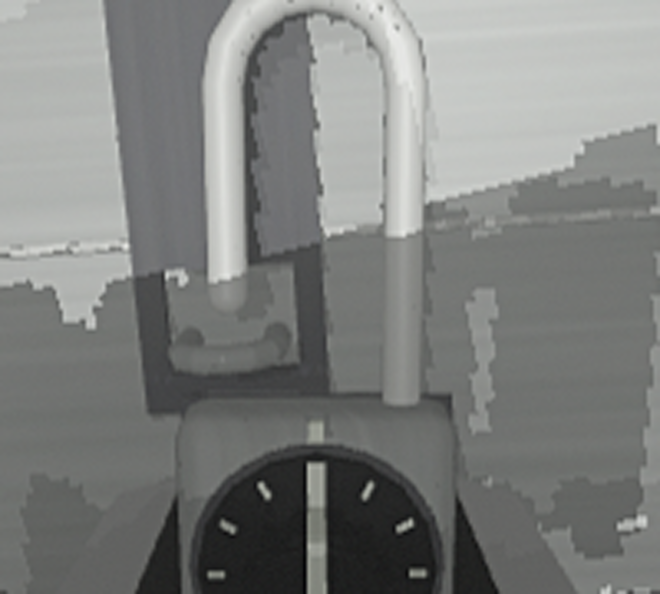

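The leg end (228,305) is clear of the staple bar (rows 340–375), and the bar sits mid-gap before the face at row 397. Now I'll lift straight up.

{"name": "move_arm", "arguments": {"increments": [[0,0,-0.004,0],[0,0,-0.006,0],[0,0,-0.008,0],[0,0,-0.008,0],[0,0,-0.009,0]]}}

```text
time_s: 14.95
ee_pos: [0.5882, 0.0694, 0.1361]
eef_rot: [-3.142, -0.0, -0.235]
force: [0.2, 0.2, -3.7]
grip_width: 0.0495
grip_force: 35.0
```

{"name": "move_arm", "arguments": {"increments": [[0,0,-0.015,0],[0,0,-0.02,0],[0,0,-0.02,0],[0,0,-0.02,0],[0,0,-0.015,0],[0.01,-0.004,-0.009,0],[0.015,-0.006,-0.005,0],[0.01,-0.004,0,0],[0.005,-0.002,0,0],[0,0,0,0],[0,0,0,0],[0,0,0,0],[0,0,0,0]]}}

```text
time_s: 16.58
ee_pos: [0.6307, 0.0756, 0.2395]
eef_rot: [-3.142, -0.0, -0.235]
force: [-0.0, -0.1, -4.7]
grip_width: 0.0496
grip_force: 35.0
```

```bash
python3 - <<'E'
from h import *
T=pose(); im=cams.camera('wrist'); s=cams.camera('scene'); o=telemetry.get_obs(); print(o['time_s'],o['ee_pos'],o['eef_rot'],o['force'],o['joint_vel'])
a=cv2.resize(im[60:260,150:370],(440,400)); b=cv2.resize(s[130:270,220:370],(360,336)); b=cv2.copyMakeBorder(b,0,64,0,0,0)
cv2.imwrite('pics/w7.png',np.hstack([a,b]))
E
```

```text
16.675 [0.63073548 0.07559305 0.23944439] [-3.14155041e+00 -9.47215463e-05 -2.35199711e-01] [-0.04690738 -0.56060818 -4.74750712] [ 0.00091257  0.00113362 -0.00186934  0.00200341  0.00235325  0.00107732]
```

View pics/w7.png

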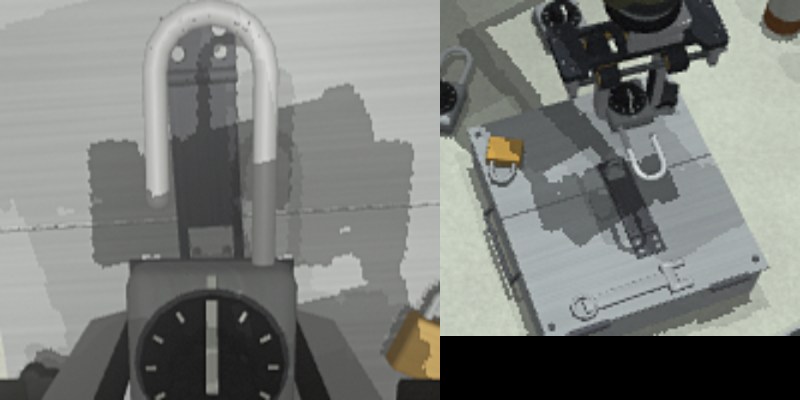

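The lock is held open with the pointer at the index (212,285). It is level, about 15 cm above the chest and over the staple. The nearby things are where they were, so I'm handing in.

```bash
python3 -c "
from h import *
print(hand_in())"
```

```text
the job is handed in; nothing more can be done
None
```

The padlock was dialled to its index mark, pulled open and taken off the staple, and I handed the job in at about 17 s with it held open, level and dial up, about 15 cm above the chest over the hasp; hand-in gave no verdict.

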